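# Transfer the slit lamp from the mains feed to the battery feed

## Task

Put the eye clinic's slit lamp on its battery feed: first slide the orange dimmer fully home to the dim end, then move the red-knobbed changeover lever from the green (mains) side to the centre-off position in the middle (at the white mark), let it stand there for at least two seconds, and then throw it all the way over to the blue (battery) side. Leave the dimmer at dim, let go of everything, and do not shift or tip the other things on the table.

Things in the scene. Friction and masses are not known exactly. Their poses are not given: they have to be found in the camera images.
- unit: Changeover unit, fixed: white wedge console, 250 mm wide (y), 165 mm deep (x -65 to +100 mm). Origin on the table under the lever's pivot; x to its rear (roughly away from the robot), y to its left seen from the robot, z up. Grey panel slopes to the front, its normal (-0.530, 0, 0.848), 32 deg from vertical. Patches on it: green at -y (mains), white central (off), blue at +y (battery).
- pivot (a point): The changeover lever's pivot, on the panel's surface, 85 mm above the unit's origin; axes as the unit's. The lever swings sideways here, in the plane of the panel's normal and the unit's y.
- guard (a point): Middle of the front bar of the yellow guard hoop (14 mm round bar, fixed) over the lever; axes as the unit's. The bar runs 115 mm to each side along y, 64 mm above and 22 mm behind the centred knob; its legs go level to the rear, 121 mm, then down. A gripper coming straight down on the knob meets it: come in under it, from the front, tilted about 28 to 45 deg.
- knob (a point): Centre of the red ball, 36 mm in diameter, on the end of the changeover lever, 110 mm from the pivot; stem steel, 13 mm thick. Its z axis points from the pivot along the lever, its x axis is parallel to the hinge. Lever central: knob at (-0.058, 0, 0.178) in the unit's frame.
- lever (a joint): Angle of the changeover lever, rad: negative = leaning to the green mains side (unit's -y), 0 = centre off (square to the panel), positive = to the blue battery side (+y). Stops at -0.6 and 0.6. It stays where it is left (friction about 0.25 N m, 2.3 N at the knob), with no click at the centre. At the start it is on the green side.
- pod: The dimmer pod, fixed to the table: a low white box 120 x 200 x 45 mm (x, y, z) with a slide along its y. Origin: centre of its underside. Marks along the track grow from a small black one at the dim end (-y, to the right as seen from the robot) to a large yellow one at the bright end (+y).
- dimmer_grip (a point): Centre of the dimmer's orange grip, an upright plate 60 mm along the pod's x, 16 mm along its y and 42 mm high, 75 mm above the table; the grip stands from 50 to 92 mm above the table (the pod's top is at 45 mm).
- slide (a joint): Position of the dimmer slide, m: 0 = fully dim, at the stop (grip at y -0.05 in the pod's frame), 0.10 = full brightness (y +0.05). It moves along the pod's y, needs about 2 N, stays where it is left.
- drops: Bystander, loose: white eye-drop bottle with blue cap, 38 mm across, 80 mm high, standing. Origin: centre of the underside.
- swabs: Bystander, loose: glass jar with steel cap, 72 mm across, 100 mm high. Origin: centre of the underside.
- glasses_case: Bystander, loose: black spectacle case, 60 x 160 x 38 mm. Origin: centre of the underside.
- occluder: Bystander, loose: flat black eye occluder, a 60 mm disc on a handle, 180 mm long along its y, 6 mm thick. Origin: underside, on the handle.
- tray: Bystander, loose: steel tray, 200 x 120 x 28 mm. Origin: centre of the underside.
- stapler: Bystander, loose: blue stapler, 35 x 130 x 42 mm. Origin: centre of the underside.

How it is judged:
On the way, in this order (a step that is already met when the one before it is completed fails the run):
1. the dimmer is at the dim end, the lever still on the green side (value of joint slide below 0.008 m and value of joint lever below -0.3 rad), for 0.2 s.
2. the lever stands in the centre-off position (within 0.13 rad) for two seconds (value of joint lever between -0.13 and 0.13 rad), for 1.9 s.
3. the lever is over on the blue side (value of joint lever above 0.5 rad), for 0.2 s.
At the end, for the whole second after the job is handed in: The lever is on the blue battery side, beyond 0.5 rad (stop at 0.6), the dimmer within 8 mm of its dim stop, nothing touched by the robot (value of joint lever above 0.5 rad and value of joint slide between -0.01 and 0.008 m).
It fails at once if the lever leaves the green side while the dimmer is still up (more than 15 mm from dim) (value of joint lever above -0.3 rad and value of joint slide above 0.015 m).
It fails at once if another thing on the table is shifted by more than 30 mm or tipped (distance of any of drops, swabs, glasses_case, occluder, tray, stapler from where it was at the start of the episode above 0.03 m or angle between any of drops, swabs, glasses_case, occluder, tray, stapler's own z axis and vertical above 0.4 rad).
It also fails if it takes over 61 s, if anything falls off the work surface, if the arm or the gripper's body presses on something with over 40 N, if the wrist force passes 120 N, or if a joint passes its speed limit or range.

## Robot

A 6-joint arm with a two-finger parallel gripper is mounted at the origin on the work surface. World frame = base frame: x ahead of the robot, y to its left, z up, the work surface at z = 0. Lengths are in m, angles in rad, forces in N, time in s.
With the tool pointing down it reaches from about 0.375 to 0.975 m from the base axis. Payload 3.8 kg.
Tool frame: the origin (TCP) lies where the fingers leave the gripper's body, on its centre line; the fingertips stand 73 mm ahead of it and the grasp point (between the pads) lies 54 mm ahead of it (nose_length is the distance from the TCP to the fingertips, in m); z points along the fingers, y is the line along which they close (so a half turn about z gives the same grasp; the last joint's range is limited). The gripper opens to 85 mm and grips with 20 to 120 N. Pads are 22 mm wide; open, the fingers measure 114 mm over their backs; the gripper's body (76 mm by 85 mm) begins 54 mm behind the grasp point. The pads swing forward as they close: fully open they stand 13 mm farther back than shut.
Start: joints at [1.277, 0.264, 1.604, -0, 1.274, -0.037], TCP at [0.171, 0.653, 0.304] pointing down, gripper open.
Joint ranges: [-2.63, 2.63], [-0.94, 2.18], [0.31, 2.57], [-1.31, 4.45], [0, 2.66], [-2.55, 2.55]. Speed limits (rad/s): [2.57, 2.57, 3.14, 3.14, 3.14, 3.14].

## Interface

Orientations are given as a rotation vector (axis times angle).
In Python, from workcell import read_state, read_camera, calibration, finish_job, look_for, cut_out, tip_of, nose_length gives the robot as it stands.
- The arm moves only by the tool step_arm, never from a script. Its argument "targets" is a list of rows, each a list of 3 entries, a list of its own where there are three numbers: the turn, a rotation vector about the tool's x, y, z in rad, then the shift along the tool's x, y, z in mm, then the finger opening in mm, from 0 to 85.4. In form: [[[ax, ay, az], [x, y, z], grip], ...]. A call has 1 to 5 rows; each row shifts and turns the commanded pose from where the row before left it, along the tool's axes as they then stand; what a row does not reach is not made up. A row lasts 1/12 s, in which the tool goes at most 41.7 mm and 7.16 degrees, less where a joint would pass 70% of its speed; a pose out of reach is approached as far as the arm can. A call with a gripper value outside its range is refused whole. The fingers move at their own pace and stop on an object; "grip_force" is the grip in N (left out, the last holds). Time passes only in rows, so rows that do not move let the fingers close. It gives the time, the measured TCP pose, the force, the opening and the grip force at its end, in the units of the state.
- read_state(): the state, without advancing time (a new reading comes with each control period).
- read_camera(name): name is "scene" or "top" or "wrist"; returns the picture (480x640x3 uint8, red, green, blue); there is no depth.
- calibration(name): a dict with "camera_matrix" (3x3 intrinsics, pixels), "R" (3x3) and "t" (3): a world point X has camera coordinates R X + t. Camera axes: x right, y down, z forward; pixel columns grow to the right and rows downward; lengths in m; the calibration is good to about 2 mm. A picture is of the moment at which its call begins: read the wrist's pose just before it. calibration takes no time and is no camera call; for the wrist camera it gives the pose at the moment of the call.
- finish_job(): hands the job in; it is judged then, once.
Trained networks look in the newest picture that a camera, given by its name, has taken for a name from the list of things; names that differ only in an ending like _2 or _b are one class to them, and where a whole thing is asked for, a point or a joint stands for the part that bears it (a point fixed in the world has none). Each returns a list of dicts, best first, with "score" (0 to 1); they miss things now and then, are a little off and sometimes report something else, mostly with a low value. They report only what shows in the picture. A call takes as long as a camera call.
- look_for(camera, query): "extent" ([left, top, right, bottom] in pixels, round what is visible of it).
- cut_out(camera, query): "region" (480x640 bool, what is visible of it) and "extent" ([left, top, right, bottom] in pixels, round what is visible of it).
- tip_of(camera, query): "at" ([row, column] in pixels: a listed point, or the origin of a listed thing).
The state is a dict: "time": time; "q": joint angles; "joint_vel": joint speeds; "joint_torque": joint torques, N m; "tool_pos": TCP position; "tcp_rot": TCP orientation; "wrist_force": force on the tool from outside, world axes, zero at the start; "torque": the same for the moment, N m; "width": opening from 0.0 (shut) to 1.0 (fully open); "grip_force": force on a finger pad.
Only numpy, scipy, OpenCV 4.12 (cv2) and the standard library are available. Lean on these libraries where they do the work, as an engineer would, in place of code of your own. Each camera call takes 0.05 s, during which the arm holds its last target. There are 200 camera calls.

## Working session

There is one attempt and no reset: what is moved stays moved. The work goes in short steps, Python scripts to look and compute and a tool call to move; the robot and the scene stay as the last step left them, time stands still between calls to the robot, and variables do not carry over. Pictures are saved under pics/ and viewed, at most 10 in all, crops included, and the job is handed in when it is done.

Besides the shell and the picture viewer there is one more tool, called after "Request:" as name(argument=value, ...) on one line, values as JSON. step_arm: Moves the arm, as the interface text tells. Its arguments: {"type":"object","properties":{"targets":{"type":"array","items":{"type":"array"}},"grip_force":{"type":"number"}},"required":["targets"]}

```bash
mkdir -p pics
cat > h.py <<'E'
import numpy as np, cv2
from scipy.spatial.transform import Rotation as R
from workcell import *
def proj(c,X):
    k=calibration(c); p=np.array(k["R"])@np.asarray(X).T+np.array(k["t"])[:,None]; p=np.array(k["camera_matrix"])@p
    return (p[:2]/p[2]).T
def ray(c,uv):
    k=calibration(c);r=np.array(k["R"]);d=r.T@np.linalg.inv(np.array(k["camera_matrix"]))@np.array([uv[0],uv[1],1.]);o=-r.T@np.array(k["t"])
    return o,d/np.linalg.norm(d)
def tri(rays):
    A=sum(np.eye(3)-np.outer(d,d) for o,d in rays);b=sum((np.eye(3)-np.outer(d,d))@o for o,d in rays)
    return np.linalg.solve(A,b)
def atz(c,uv,z):
    o,d=ray(c,uv);return o+d*(z-o[2])/d[2]
E
python3 - <<'E'
from h import *
ims=[]
for c in ("scene","top"):
    im=read_camera(c)[:,:,::-1].copy(); cv2.imwrite(f"pics/{c}0.png",im)
    for q in ("unit","pivot","guard","knob","pod","dimmer_grip","drops","swabs","glasses_case","occluder","tray","stapler"):
        r=tip_of(c,q); print(c,q,[(round(x["score"],2),np.round(x["at"][::-1]).tolist()) for x in r[:2]])
print(read_state())
E
```

```text
scene unit [(0.87, [403.0, 288.0])]
scene pivot [(0.94, [405.0, 267.0])]
scene guard [(0.67, [406.0, 214.0])]
scene knob [(0.71, [272.0, 348.0]), (0.6, [381.0, 237.0])]
scene pod [(0.71, [270.0, 348.0])]
scene dimmer_grip [(0.81, [274.0, 325.0])]
scene drops [(0.77, [324.0, 298.0])]
scene swabs [(0.83, [117.0, 333.0])]
scene glasses_case [(0.65, [238.0, 285.0])]
scene occluder [(0.72, [354.0, 236.0]), (0.33, [400.0, 290.0])]
scene tray [(0.65, [468.0, 236.0]), (0.43, [150.0, 366.0])]
scene stapler [(0.95, [152.0, 368.0])]
top unit [(0.9, [252.0, 218.0]), (0.58, [245.0, 216.0])]
top pivot [(0.75, [251.0, 219.0])]
top guard [(0.56, [243.0, 218.0])]
top knob [(0.54, [267.0, 229.0])]
top pod [(0.76, [375.0, 211.0])]
top dimmer_grip [(0.46, [374.0, 211.0])]
top drops [(0.49, [317.0, 238.0])]
top swabs [(0.8, [481.0, 277.0])]
top glasses_case [(0.94, [381.0, 286.0]), (0.23, [313.0, 240.0])]
top occluder [(0.87, [254.0, 297.0])]
top tray [(0.79, [153.0, 253.0]), (0.42, [242.0, 216.0])]
top stapler [(0.92, [459.0, 231.0])]
{'time': 1.3, 'q': array([ 1.27709299e+00,  2.63916047e-01,  1.60402016e+00,  5.48013944e-06,
        1.27371376e+00, -3.68464097e-02]), 'joint_vel': array([-0.00059466,  0.00056114,  0.00041628,  0.00031397, -0.0016096 ,
        0.00103494]), 'joint_torque': array([-1.55360965e-03, -5.15055370e+01, -3.67712009e+01, -2.47134058e-04,
        9.93416725e-04,  1.75259692e-05]), 'tool_pos': array([0.17143889, 0.65284876, 0.30385799]), 'tcp_rot': array([-4.02362329e-01, -3.11570493e+00,  8.74366861e-05]), 'wrist_force': array([-0.27607431,  0.72771566, -0.47407209]), 'torque': array([-0.04063332, -0.00425057, -0.00464582]), 'grip_force': 0.0, 'width': 0.9990503033013651}
```

View pics/scene0.png

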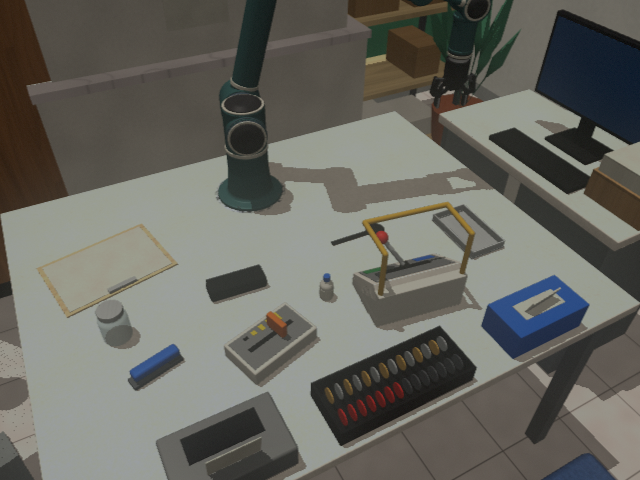

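View pics/top0.png

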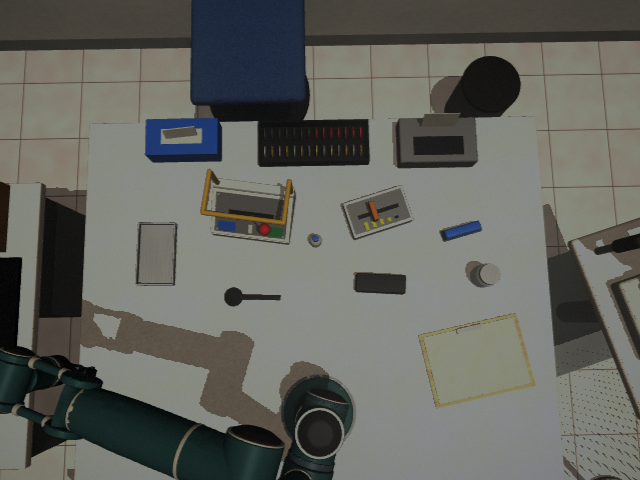

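```bash
cat > fit.py <<'E'
from h import *
from scipy.optimize import least_squares
def T(p,L): c,s=np.cos(p[2]),np.sin(p[2]); L=np.asarray(L,float); return np.c_[p[0]+c*L[:,0]-s*L[:,1],p[1]+s*L[:,0]+c*L[:,1],L[:,2]]
hoop=[[-.036,y,.242] for y in np.linspace(-.115,.115,40)]+[[x,s*.115,.242] for s in(-1,1) for x in np.linspace(-.036,.085,20)]
def box(w,d,h): return [[sx*w/2,sy*d/2,z] for z in(h,) for sx,sy in((-1,-1),(-1,1),(1,1),(1,-1))]
def knob(a): n=np.array([-.530,0,.848]); return np.array([0,0,.085])+.11*(np.cos(a)*n+np.sin(a)*np.array([0,1,0]))
def yellow(im):
    h=cv2.cvtColor(im,cv2.COLOR_BGR2HSV); return cv2.inRange(h,(18,140,90),(30,255,255))
E
python3 - <<'E'
from fit import *
ims={c:cv2.imread(f"pics/{c}0.png") for c in("scene","top")}
roi={"scene":(slice(190,300),slice(350,490)),"top":(slice(160,245),slice(195,300))}
dts={}
for c in ims:
    m=np.zeros((480,640),np.uint8); m[roi[c]]=yellow(ims[c])[roi[c]]
    dts[c]=cv2.distanceTransform(255-m,cv2.DIST_L2,5); print(c,(m>0).sum())
from scipy.ndimage import map_coordinates
def f(p):
    return np.concatenate([np.clip(map_coordinates(dts[c],proj(c,T(p,hoop)).T[::-1],order=1,mode='nearest'),0,30) for c in ims])
g=tri([ray("scene",(406,214)),ray("top",(243,218))]); pv=tri([ray("scene",(405,267)),ray("top",(251,219))]); print("guard",g,"pivot",pv)
best=min((least_squares(f,[pv[0],pv[1],y],x_scale=[.01,.01,.1],diff_step=1e-3) for y in(-.3,-.1,.1,.3)),key=lambda r:r.cost); print("unit",best.x,best.cost,len(best.fun))
u=best.x
# knob
ang=[]
h=cv2.cvtColor
pts={}
for c in ims:
    hs=cv2.cvtColor(ims[c],cv2.COLOR_BGR2HSV); m=(cv2.inRange(hs,(0,150,80),(5,255,255))|cv2.inRange(hs,(174,150,80),(180,255,255)))
    mm=np.zeros_like(m); mm[roi[c]]=m[roi[c]]; v,uu=np.nonzero(mm); pts[c]=(uu.mean(),v.mean()); print(c,"knob",pts[c],len(v))
print("knob tri",tri([ray(c,pts[c]) for c in pts]))
for a in(-.6,-.5,-.4): print(a,T(u,[knob(a)]),[proj(c,T(u,[knob(a)])).round(1) for c in ims])
# pod
r=cut_out("top","pod")[0]; print(r["score"],r["extent"]); rect=cv2.minAreaRect(np.argwhere(r["region"])[:,::-1].astype(np.float32)); print(rect)
bp=cv2.boxPoints(rect); print(np.array([atz("top",b,.04) for b in bp]).round(3))
gp={}
proi={"scene":(slice(300,345),slice(255,300)),"top":(slice(190,230),slice(345,410))}
for c in ims:
    hs=cv2.cvtColor(ims[c],cv2.COLOR_BGR2HSV); m=cv2.inRange(hs,(5,150,80),(16,255,255)); mm=np.zeros_like(m); mm[proi[c]]=m[proi[c]]; v,uu=np.nonzero(mm); gp[c]=(uu.mean(),v.mean()); print(c,"grip",gp[c],len(v),cv2.minAreaRect(np.c_[uu,v].astype(np.float32)))
print("grip tri",tri([ray(c,gp[c]) for c in gp]), atz("top",gp["top"],.09))
for q,z in (("drops",.08),("swabs",.1),("glasses_case",.03),("occluder",.006),("tray",.02),("stapler",.04)):
    r=look_for("top",q)[0]["extent"]; print(q,atz("top",(r[0],r[1]),z).round(3),atz("top",(r[2],r[3]),z).round(3))
a=cv2.resize(ims["top"][150:260,190:420],None,fx=3.4,fy=3.4,interpolation=cv2.INTER_CUBIC); cv2.imwrite("pics/c1.png",a)
E
```

```text
scene 645
top 691
guard [0.5725472  0.20334351 0.23900083] pivot [0.60075736 0.20060635 0.07776346]
unit [ 0.60713083  0.19925829 -0.14122324] 0.0 160
scene knob (np.float64(381.5), np.float64(234.94444444444446)) 72
top knob (np.float64(264.1276595744681), np.float64(228.9468085106383)) 94
knob tri [0.55129951 0.14989366 0.17381939]
-0.6 [[0.55075045 0.14453864 0.16198731]] [array([[378.5, 238.9]]), array([[265.7, 229.4]])]
-0.5 [[0.54905419 0.15424792 0.1668609 ]] [array([[381.5, 236. ]]), array([[262.3, 229.8]])]
-0.4 [[0.54793821 0.16440693 0.17091657]] [array([[384.7, 233.4]]), array([[258.7, 230. ]])]
0.58 [342.5, 184.1, 411.2, 239.1]
((376.9500427246094, 211.8500213623047), (39.528465270996094, 63.245548248291016), 71.56504821777344)
[[ 0.653 -0.086  0.04 ]
 [ 0.715 -0.281  0.04 ]
 [ 0.591 -0.316  0.04 ]
 [ 0.53  -0.122  0.04 ]]
scene grip (np.float64(276.070796460177), np.float64(319.3185840707965)) 113 ((276.1336669921875, 319.336669921875), (20.8968448638916, 5.558420181274414), 39.28940963745117)
top grip (np.float64(373.46067415730334), np.float64(210.06741573033707)) 89 ((373.5500183105469, 210.15000915527344), (18.34120750427246, 4.743415832519531), 71.56504821777344)
grip tri [ 0.61813522 -0.18344166  0.09081703] [ 0.61788128 -0.184504    0.09      ]
drops [0.558 0.016 0.08 ] [ 0.504 -0.018  0.08 ]
swabs [ 0.44  -0.475  0.1  ] [ 0.362 -0.557  0.1  ]
glasses_case [0.763 0.361 0.03 ] [0.523 0.061 0.03 ]
occluder [0.393 0.291 0.006] [0.338 0.102 0.006]
tray [0.603 0.582 0.02 ] [0.399 0.445 0.02 ]
stapler [ 0.576 -0.402  0.04 ] [ 0.51  -0.537  0.04 ]
```

View pics/c1.png

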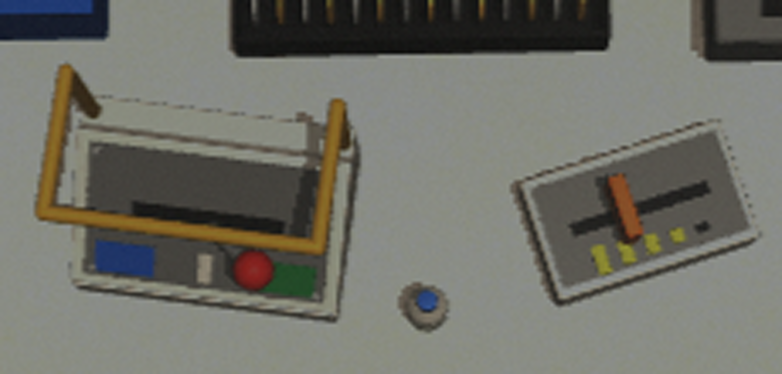

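Request:
step_arm(targets=[[[0,0,0],[-27,-29,-10],85],[[0,0,0],[-27,-29,-10],85],[[0,0,0],[-27,-29,-10],85],[[0,0,0],[-27,-29,-10],85],[[0,0,0],[-27,-29,-10],85]])

```text
time: 2.07
tool_pos: [0.2656, 0.4768, 0.3543]
tcp_rot: [0.401, 3.116, 0.0]
wrist_force: [0.9, 0.8, 0.2]
width: 0.998
grip_force: 0.0
```

Request:
step_arm(targets=[[[0,0,0],[-27,-29,0],85],[[0,0,0],[-27,-29,0],85],[[0,0,0],[-27,-29,0],85],[[0,0,0],[-27,-29,0],85],[[0,0,0],[-27,-29,0],85]])

```text
time: 2.48
tool_pos: [0.3593, 0.3021, 0.3543]
tcp_rot: [0.401, 3.115, 0.001]
wrist_force: [0.3, 0.4, 1.1]
width: 0.997
grip_force: 0.0
```

Request:
step_arm(targets=[[[0,0,0],[-27,-29,0],85],[[0,0,0],[-27,-29,0],85],[[0,0,0],[-27,-29,0],85],[[0,0,0],[-27,-29,0],85],[[0,0,0],[-27,-29,0],85]])

```text
time: 2.9
tool_pos: [0.4531, 0.1274, 0.3543]
tcp_rot: [0.402, 3.115, 0.001]
wrist_force: [0.0, 0.8, 0.6]
width: 0.999
grip_force: 0.0
```

Request:
step_arm(targets=[[[0,0,0],[-27,-29,0],85],[[0,0,0],[-27,-29,0],85],[[0,0,0],[-27,-29,0],85],[[0,0,0],[-27,-29,0],85],[[0,0,0],[-27,-29,0],85]])

```text
time: 3.32
tool_pos: [0.547, -0.0473, 0.3542]
tcp_rot: [0.403, 3.115, 0.0]
wrist_force: [1.0, -0.3, -1.0]
width: 0.997
grip_force: 0.0
```

Request:
step_arm(targets=[[[0,0,0],[-27,-29,0],85],[[0,0,0],[-27,-29,0],85],[[0,0,0],[-27,-29,0],85],[[0,0,0],[-27,-29,0],85]])

```text
time: 3.65
tool_pos: [0.622, -0.1869, 0.3539]
tcp_rot: [0.403, 3.115, 0.0]
wrist_force: [1.3, -0.1, -0.3]
width: 0.993
grip_force: 0.0
```

Request:
step_arm(targets=[[[0,0,-0.112],[0,0,0],85],[[0,0,-0.112],[0,0,0],85],[[0,0,-0.112],[0,0,0],85],[[0,0,-0.112],[0,0,0],85],[[0,0,-0.112],[0,0,0],85]])

```text
time: 4.07
tool_pos: [0.6214, -0.1852, 0.3537]
tcp_rot: [0.482, -3.104, -0.0]
wrist_force: [-0.3, 1.2, 0.5]
width: 0.997
grip_force: 0.0
```

Run:
```python
from fit import *
s=read_state(); print(s["q"].round(3),s["tool_pos"],R.from_rotvec(s["tcp_rot"]).as_matrix().round(3),nose_length)
im=read_camera("wrist")[:,:,::-1].copy()
r=cut_out("wrist","dimmer_grip"); r2=tip_of("wrist","dimmer_grip"); p=tip_of("wrist","pod")
for x in r[:1]:
    print(x["score"],x["extent"]);
print([(x["score"],x["at"]) for x in r2+p])
hs=cv2.cvtColor(im,cv2.COLOR_BGR2HSV); m=cv2.inRange(hs,(5,150,60),(16,255,255)); n,l,st,ce=cv2.connectedComponentsWithStats(m); i=1+np.argmax(st[1:,4]); v,u=np.nonzero(l==i)
rc=cv2.minAreaRect(np.c_[u,v].astype(np.float32)); print(st[i],rc); b=cv2.boxPoints(rc)
print(np.array([atz("wrist",q,.092) for q in b]).round(4))
pr=cut_out("wrist","pod")
if pr:
    rc=cv2.minAreaRect(np.argwhere(pr[0]["region"])[:,::-1].astype(np.float32)); print(rc,np.array([atz("wrist",q,.045) for q in cv2.boxPoints(rc)]).round(4))
cv2.imwrite("pics/w1.png",im)
```

```text
[-0.328  0.189  1.604  0.     1.349 -2.207] [ 0.62143677 -0.1852002   0.35370755] [[-0.953 -0.303 -0.   ]
 [-0.303  0.953  0.   ]
 [ 0.     0.    -1.   ]] 0.0726
0.88 [311.8, 167.8, 330.3, 240.5]
[(0.7, [206.0, 317.7]), (0.76, [188.4, 300.6])]
[ 309  168   20   74 1183] ((318.5, 204.5), (73.0, 19.0), 90.0)
[[ 0.5894 -0.1997  0.092 ]
 [ 0.5849 -0.1851  0.092 ]
 [ 0.6434 -0.1665  0.092 ]
 [ 0.6481 -0.1819  0.092 ]]
((297.27685546875, 194.510498046875), (218.16925048828125, 126.46141815185547), 0.7742201685905457) [[ 0.7114 -0.2879  0.045 ]
 [ 0.5937 -0.3117  0.045 ]
 [ 0.5383 -0.1236  0.045 ]
 [ 0.6512 -0.0826  0.045 ]]
```

View pics/w1.png

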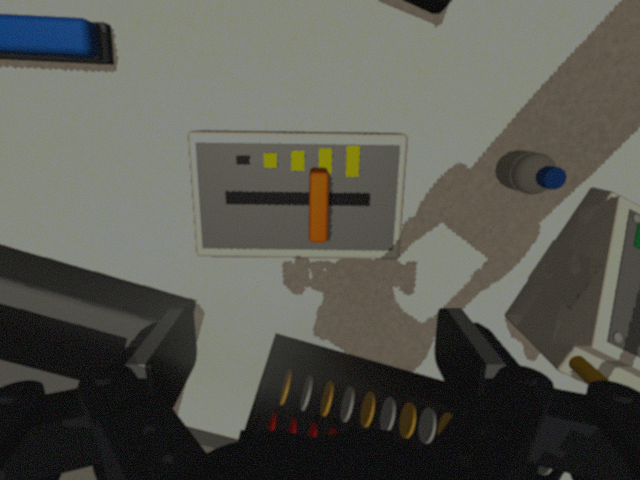

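Request:
step_arm(targets=[[[0,0,0],[4,3,35],50],[[0,0,0],[0,0,40],50],[[0,0,0],[0,0,40],50],[[0,0,0],[0,0,40],50],[[0,0,0],[0,0,0],50]])

```text
time: 4.73
tool_pos: [0.611, -0.1812, 0.1891]
tcp_rot: [0.47, -3.091, -0.012]
wrist_force: [-2.5, 1.6, -1.0]
width: 0.585
grip_force: 0.0
```

Request:
step_arm(targets=[[[0,0,0],[0,0,25],50],[[0,0,0],[0,0,25],50],[[0,0,0],[0,0,16],50],[[0,0,0],[0,0,0],50]])

```text
time: 5.07
tool_pos: [0.6152, -0.1827, 0.1308]
tcp_rot: [0.472, -3.101, -0.004]
wrist_force: [-0.6, -0.2, -1.5]
width: 0.585
grip_force: 0.0
```

Request:
step_arm(targets=[[[0,0,0],[0,0,0],8],[[0,0,0],[0,0,0],8],[[0,0,0],[0,0,0],8],[[0,0,0],[0,0,0],8],[[0,0,0],[0,0,0],8]], grip_force=20)

```text
time: 5.48
tool_pos: [0.6184, -0.1838, 0.1359]
tcp_rot: [-0.473, 3.102, -0.003]
wrist_force: [-0.8, 0.6, 6.7]
width: 0.182
grip_force: 23.9
```

Request:
step_arm(targets=[[[0,0,0],[0,-4,-4],8],[[0,0,0],[0,-12,0],8],[[0,0,0],[0,-12,0],8],[[0,0,0],[0,-12,0],8],[[0,0,0],[0,-10,0],8]])

```text
time: 5.9
tool_pos: [0.6324, -0.2303, 0.1362]
tcp_rot: [-0.473, 3.104, 0.003]
wrist_force: [4.8, 3.6, -5.4]
width: 0.181
grip_force: 22.7
```

Request:
step_arm(targets=[[[0,0,0],[0,-4,0],8],[[0,0,0],[0,-4,0],8],[[0,0,0],[0,-4,0],8],[[0,0,0],[0,0,0],8],[[0,0,0],[0,0,0],8]])

```text
time: 6.32
tool_pos: [0.636, -0.2422, 0.1363]
tcp_rot: [-0.473, 3.104, 0.0]
wrist_force: [5.2, 0.7, -8.2]
width: 0.182
grip_force: 22.4
```

Request:
step_arm(targets=[[[0,0,0],[0,-3,0],8],[[0,0,0],[0,-2,0],8],[[0,0,0],[0,0,0],8]])

```text
time: 6.57
tool_pos: [0.6373, -0.2465, 0.1362]
tcp_rot: [-0.473, 3.104, 0.002]
wrist_force: [4.9, 1.5, -6.7]
width: 0.185
grip_force: 22.6
```

Request:
step_arm(targets=[[[0,0,0],[0,-3,0],8],[[0,0,0],[0,0,0],8]])

```text
time: 6.73
tool_pos: [0.6382, -0.2492, 0.1362]
tcp_rot: [-0.473, 3.104, 0.002]
wrist_force: [4.0, 2.6, -6.7]
width: 0.181
grip_force: 22.6
```

Request:
step_arm(targets=[[[0,0,0],[0,-3,0],8],[[0,0,0],[0,0,0],8]])

```text
time: 6.9
tool_pos: [0.6386, -0.2503, 0.1362]
tcp_rot: [-0.473, 3.106, 0.008]
wrist_force: [2.0, 8.8, -3.9]
width: 0.175
grip_force: 23.0
```

Request:
step_arm(targets=[[[0,0,0],[0,-3,0],8],[[0,0,0],[0,0,0],8]])

```text
time: 7.07
tool_pos: [0.6387, -0.2507, 0.1362]
tcp_rot: [0.472, -3.104, -0.015]
wrist_force: [-0.3, 16.1, 0.2]
width: 0.183
grip_force: 24.0
```

Request:
step_arm(targets=[[[0,0,0],[0,5,0],8],[[0,0,0],[0,0,0],45],[[0,0,0],[0,0,0],45],[[0,0,0],[0,0,0],45],[[0,0,0],[0,0,-15],45]])

```text
time: 7.48
tool_pos: [0.6359, -0.2508, 0.1494]
tcp_rot: [0.473, -3.101, -0.004]
wrist_force: [-0.4, -0.2, -1.1]
width: 0.525
grip_force: 0.0
```

Request:
step_arm(targets=[[[0,0,0],[0,0,-40],85],[[0,0,0],[0,0,-40],85],[[0,0,0],[0,0,-40],85],[[0,0,0],[0,0,-40],85],[[0,0,0],[0,0,-40],85]])

```text
time: 7.9
tool_pos: [0.6374, -0.2515, 0.3559]
tcp_rot: [-0.473, 3.104, -0.002]
wrist_force: [0.5, -0.2, -0.2]
width: 0.996
grip_force: 0.0
```

```bash
cat >> fit.py <<'E'
def grip():
    im=read_camera("wrist")[:,:,::-1].copy()
    hs=cv2.cvtColor(im,cv2.COLOR_BGR2HSV); m=cv2.inRange(hs,(5,150,60),(16,255,255)); n,l,st,ce=cv2.connectedComponentsWithStats(m); i=1+np.argmax(st[1:,4]); v,u=np.nonzero(l==i)
    rc=cv2.minAreaRect(np.c_[u,v].astype(np.float32)); print("grip",atz("wrist",rc[0],.092).round(4)); return im
def plan(u,a,tilt,depth,back=0):
    """TCP pose with knob(a) at `depth` ahead of TCP along tool z, less `back`; tool y = unit y"""
    t=np.radians(tilt); Ru=R.from_euler('z',u[2]).as_matrix()
    z=Ru@[np.sin(t),0,-np.cos(t)]; y=Ru@[0,1,0]; M=np.c_[np.cross(y,z),y,z]
    P=T(u,[knob(a)])[0]-z*(depth+back); s=read_state(); C=R.from_rotvec(s["tcp_rot"]).as_matrix()
    rv=R.from_matrix(C.T@M).as_rotvec(); d=P-s["tool_pos"]
    print("goal",P.round(4),"turn",rv.round(3),"shift cur",(1e3*C.T@d).round(1),"shift goal frame",(1e3*M.T@d).round(1),"f",s["wrist_force"].round(1),"t",round(s["time"],2))
E
python3 - <<'E'
from fit import *
im=grip(); print(read_state()["tool_pos"])
u=[.6065,.199,-.141]
plan(u,-.57,38,60,120)
E
```

```text
grip [ 0.6447 -0.2515  0.092 ]
[ 0.64027188 -0.25275274  0.36725026]
goal [-109.1697   15.7209  142.0055] turn [ 0.139 -0.637  0.43 ] shift cur [  98232.3   46306.7 -143460.4] shift goal frame [    240.5     383.2 -179929.4] f [ 1.9 -0.8  6.7] t 7.95
```

```bash
sed -i 's/(depth+back)/(depth+back)\/1e3/' fit.py
python3 - <<'E'
from fit import *
u=[.6065,.199,-.141]
plan(u,-.57,38,60,130)
E
```

```text
goal [0.4337 0.1636 0.3133] turn [ 0.139 -0.637  0.43 ] shift cur [ 73.8 459.5  47.7] shift goal frame [ 240.5  383.2 -119.4] f [ 1.9 -0.8  6.7] t 7.95
```

Request:
step_arm(targets=[[[0,0,0],[6,38,0],85],[[0,0,0],[6,38,0],85],[[0,0,0],[6,38,0],85],[[0,0,0],[6,38,0],85],[[0,0,0],[6,38,0],85]])

```text
time: 8.37
tool_pos: [0.5515, -0.0779, 0.3534]
tcp_rot: [-0.472, 3.104, -0.001]
wrist_force: [0.9, 1.1, 0.1]
width: 0.995
grip_force: 0.0
```

Request:
step_arm(targets=[[[0,0,0],[6,38,0],85],[[0,0,0],[6,38,0],85],[[0,0,0],[6,38,0],85],[[0,0,0],[6,38,0],85],[[0,0,0],[6,38,0],85]])

```text
time: 8.78
tool_pos: [0.4662, 0.0946, 0.3535]
tcp_rot: [-0.472, 3.103, -0.0]
wrist_force: [0.1, 0.6, 1.0]
width: 0.996
grip_force: 0.0
```

Request:
step_arm(targets=[[[0,0,0],[6,38,0],85],[[0,0,0],[6,38,0],85],[[0.02,-0.091,0.061],[0,0,0],85],[[0.02,-0.091,0.061],[0,0,0],85]])

```text
time: 9.12
tool_pos: [0.4331, 0.1642, 0.3536]
tcp_rot: [-0.266, 2.938, -0.016]
wrist_force: [-0.1, -0.0, 0.1]
width: 0.993
grip_force: 0.0
```

Request:
step_arm(targets=[[[0.02,-0.091,0.061],[0,0,0],85],[[0.02,-0.091,0.061],[0,0,0],85],[[0.02,-0.091,0.061],[0,0,0],85],[[0.02,-0.091,0.061],[0,0,0],85],[[0.02,-0.091,0.061],[0,0,0],85]])

```text
time: 9.53
tool_pos: [0.433, 0.1621, 0.354]
tcp_rot: [0.176, 2.487, -0.052]
wrist_force: [0.0, -0.6, -1.5]
width: 0.996
grip_force: 0.0
```

Run:
```python
from fit import *
u=[.6065,.199,-.141]
s=read_state();print(s["q"].round(2),s["tool_pos"])
im=read_camera("wrist")[:,:,::-1].copy();
print([(x["score"],x["at"]) for x in tip_of("wrist","knob")], [(x["score"],x["at"]) for x in tip_of("wrist","pivot")],[(x["score"],x["at"]) for x in tip_of("wrist","guard")])
print("model knob",proj("wrist",T(u,[knob(a) for a in(-.6,-.5)])).round(),"pivot",proj("wrist",T(u,[[0,0,.085],[-.036,0,.242]])).round())
for p in proj("wrist",T(u,hoop)): cv2.circle(im,(int(np.clip(p[0],-9,999)),int(np.clip(p[1],-9,999))),2,(255,0,255),-1)
cv2.imwrite("pics/w2.png",im)
plan(u,-.57,38,60,80)
```

```text
[ 0.52 -0.45  2.27 -0.51  0.85 -0.66] [0.43304429 0.16206367 0.35400916]
[(0.76, [193.1, 322.0])] [(0.76, [171.6, 379.7])] [(0.69, [299.9, 413.7])]
model knob [[311. 196.]
 [324. 198.]] pivot [[378. 172.]
 [408. 302.]]
goal [0.4642 0.1592 0.2739] turn [ 0.006 -0.022  0.006] shift cur [21.7  0.7 82.1] shift goal frame [23.5  1.  81.6] f [0.2 0.2 0.4] t 9.73
```

View pics/w2.png

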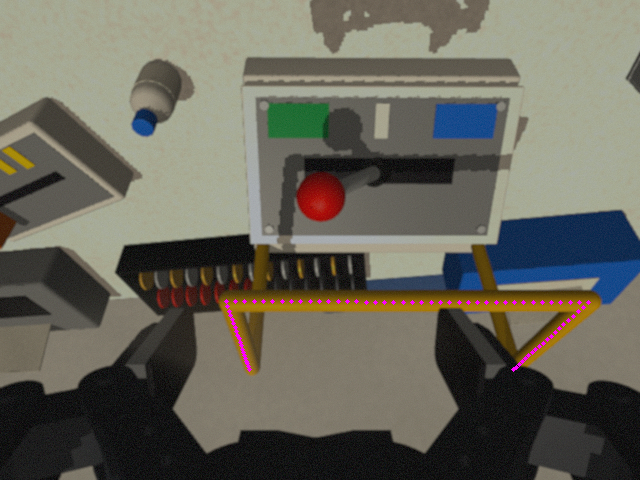

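Request:
step_arm(targets=[[[0.006,-0.022,0.006],[22,1,0],80],[[0,0,0],[0,0,27],80],[[0,0,0],[0,0,27],80],[[0,0,0],[0,0,27],80],[[0,0,0],[0,0,0],80]])

```text
time: 10.15
tool_pos: [0.4657, 0.1572, 0.2711]
tcp_rot: [0.179, 2.479, -0.067]
wrist_force: [-1.2, -0.2, -1.3]
width: 0.939
grip_force: 0.0
```

Run:
```python
from fit import *
u=[.6065,.199,-.141]
im=read_camera("wrist")[:,:,::-1].copy();
hs=cv2.cvtColor(im,cv2.COLOR_BGR2HSV); m=(cv2.inRange(hs,(0,150,60),(5,255,255))|cv2.inRange(hs,(174,150,60),(180,255,255)))
n,l,st,ce=cv2.connectedComponentsWithStats(m); i=1+np.argmax(st[1:,4]); print("red",ce[i],st[i])
for a in(-.6,-.55,-.5,-.45): print(a,proj("wrist",T(u,[knob(a)])).round())
plan(u,-.53,38,60,0)
cv2.imwrite("pics/w3.png",im)
```

```text
red [326.73444613 266.85705615] [ 295  235   64   65 3295]
-0.6 [[314. 257.]]
-0.55 [[322. 259.]]
-0.5 [[331. 261.]]
-0.45 [[341. 263.]]
goal [0.5123 0.1562 0.2128] turn [-0.006 -0.005 -0.002] shift cur [ 0.1  5.8 75.9] shift goal frame [ 0.4  5.4 75.9] f [ 0.1 -0.3 -1.1] t 10.2
```

View pics/w3.png

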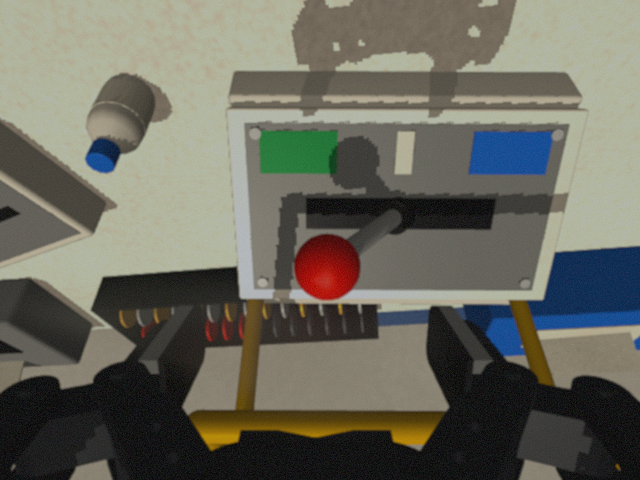

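Request:
step_arm(targets=[[[0,0,0],[-2,5,20],80],[[0,0,0],[0,0,20],80],[[0,0,0],[0,0,20],80],[[0,0,0],[0,0,16],80],[[0,0,0],[0,0,0],80]])

```text
time: 10.62
tool_pos: [0.5148, 0.156, 0.2156]
tcp_rot: [0.18, 2.474, -0.064]
wrist_force: [0.2, -0.9, 0.0]
width: 0.939
grip_force: 0.0
```

Request:
step_arm(targets=[[[0,0,0],[0,0,0],30],[[0,0,0],[0,0,0],30],[[0,0,0],[0,0,0],30],[[0,0,0],[0,0,0],30],[[0,0,0],[0,0,0],30]], grip_force=20)

```text
time: 11.03
tool_pos: [0.514, 0.1568, 0.2179]
tcp_rot: [0.179, 2.47, -0.061]
wrist_force: [-4.7, -2.7, 5.3]
width: 0.405
grip_force: 19.9
```

Run:
```python
from fit import *
u=[.6065,.199,-.141]
for a in(-.53,0,.63): plan(u,a,38,60)
s=read_state(); Z=R.from_rotvec(s["tcp_rot"]).as_matrix()[:,2]
c,n=np.cos(u[2]),np.sin(u[2]); p=s["tool_pos"]+.06*Z; print("grasp pt",p.round(4),"unit y",-n*(p[0]-u[0])+c*(p[1]-u[1]))
```

```text
goal [0.5123 0.1562 0.2128] turn [-0.002  0.003 -0.003] shift cur [ 4.4 -0.8  3.1] shift goal frame [ 4.4 -0.8  3.1] f [-4.7 -2.7  5.3] t 11.03
goal [0.5122 0.2124 0.2256] turn [-0.002  0.003 -0.003] shift cur [  3.   54.8 -12. ] shift goal frame [  2.9  54.8 -11.9] f [-4.7 -2.7  5.3] t 11.03
goal [0.5324 0.275  0.2077] turn [-0.002  0.003 -0.003] shift cur [  5.5 119.6   8.9] shift goal frame [  5.1 119.6   9.1] f [-4.7 -2.7  5.3] t 11.03
grasp pt [0.5507 0.1515 0.1708] unit y -0.054888424674707864
```

Request:
step_arm(targets=[[[0,0,0],[0,11,-5.5],30],[[0,0,0],[0,11,-4],30],[[0,0,0],[0,11,-3],30],[[0,0,0],[0,11,-1.5],30],[[0,0,0],[0,11,-0.5],30]])

```text
time: 11.45
tool_pos: [0.5124, 0.2111, 0.2286]
tcp_rot: [0.181, 2.472, -0.067]
wrist_force: [1.1, -6.1, 1.4]
width: 0.404
grip_force: 20.8
```

Request:
step_arm(targets=[[[0,0,0],[0,0,0],30],[[0,0,0],[0,0,0],30]])

```text
time: 11.62
tool_pos: [0.5126, 0.2129, 0.2286]
tcp_rot: [0.178, 2.472, -0.062]
wrist_force: [-5.1, -1.7, 5.4]
width: 0.402
grip_force: 21.2
```

Run:
```python
from fit import *
u=[.6065,.199,-.141]
for a in(0,.63): plan(u,a,38,60)
out=[]
for c in("scene","wrist"):
    im=read_camera(c)[:,:,::-1].copy()
    hs=cv2.cvtColor(im,cv2.COLOR_BGR2HSV); m=(cv2.inRange(hs,(0,150,60),(5,255,255))|cv2.inRange(hs,(174,150,60),(180,255,255)))
    n,l,st,ce=cv2.connectedComponentsWithStats(m); 
    print(c,[(ce[i].round(),st[i][4]) for i in range(1,n) if st[i][4]>15],[proj(c,T(u,[knob(a)])).round(1).tolist() for a in(-.3,0,.3)])
    out.append(im)
cv2.imwrite("pics/b1.png",np.hstack([cv2.resize(out[0][180:330,330:520],(400,316)),cv2.resize(out[1],(400,316))]))
```

```text
goal [0.5122 0.2124 0.2256] turn [-0.002  0.001 -0.002] shift cur [ 2.1 -0.5  2.2] shift goal frame [ 2.1 -0.5  2.2] f [-5.1 -1.7  5.4] t 11.62
goal [0.5324 0.275  0.2077] turn [-0.002  0.001 -0.002] shift cur [ 4.5 64.3 23.1] shift goal frame [ 4.3 64.3 23.2] f [-5.1 -1.7  5.4] t 11.62
scene [(array([400., 225.]), np.int32(83)), (array([398., 390.]), np.int32(108)), (array([389., 394.]), np.int32(103)), (array([380., 399.]), np.int32(103)), (array([371., 403.]), np.int32(95)), (array([362., 407.]), np.int32(88)), (array([352., 412.]), np.int32(84)), (array([343., 417.]), np.int32(62))] [[[387.8, 231.1]], [[398.8, 226.6]], [[410.1, 225.8]]]
wrist [(array([315., 327.]), np.int32(7585)), (array([182., 348.]), np.int32(72)), (array([101., 351.]), np.int32(950))] [[[224.7, 312.6]], [[312.6, 319.9]], [[400.9, 312.3]]]
```

View pics/b1.png

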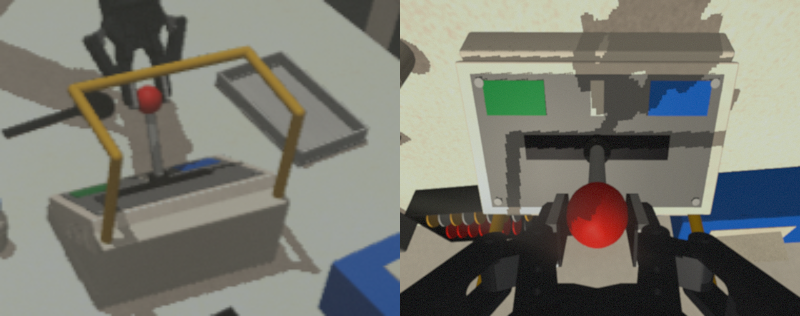

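Left, the scene crop shows the ball upright under the hoop. Right, the wrist view shows it between the pads at about (597,212), in line with the white mark. The lever is at centre, so I'll hold it there.

Request:
step_arm(targets=[[[0,0,0],[0,0,0],30],[[0,0,0],[0,0,0],30],[[0,0,0],[0,0,0],30],[[0,0,0],[0,0,0],30],[[0,0,0],[0,0,0],30]])

```text
time: 12.13
tool_pos: [0.5126, 0.2128, 0.2286]
tcp_rot: [0.178, 2.471, -0.06]
wrist_force: [-5.5, -1.0, 5.4]
width: 0.405
grip_force: 21.3
```

Request:
step_arm(targets=[[[0,0,0],[0,0,0],30],[[0,0,0],[0,0,0],30],[[0,0,0],[0,0,0],30],[[0,0,0],[0,0,0],30],[[0,0,0],[0,0,0],30]])

```text
time: 12.55
tool_pos: [0.5126, 0.2128, 0.2286]
tcp_rot: [0.178, 2.471, -0.061]
wrist_force: [-5.7, 0.1, 5.0]
width: 0.401
grip_force: 21.3
```

Request:
step_arm(targets=[[[0,0,0],[0,0,0],30],[[0,0,0],[0,0,0],30],[[0,0,0],[0,0,0],30],[[0,0,0],[0,0,0],30],[[0,0,0],[0,0,0],30]])

```text
time: 12.97
tool_pos: [0.5126, 0.2128, 0.2286]
tcp_rot: [0.178, 2.471, -0.061]
wrist_force: [-5.9, 0.6, 5.8]
width: 0.407
grip_force: 21.3
```

Request:
step_arm(targets=[[[0,0,0],[0,0,0],30],[[0,0,0],[0,0,0],30],[[0,0,0],[0,0,0],30],[[0,0,0],[0,0,0],30],[[0,0,0],[0,0,0],30]])

```text
time: 13.38
tool_pos: [0.5126, 0.2128, 0.2286]
tcp_rot: [0.178, 2.471, -0.061]
wrist_force: [-5.7, -0.9, 5.8]
width: 0.4
grip_force: 21.3
```

Request:
step_arm(targets=[[[0,0,0],[0,0,0],30],[[0,0,0],[0,0,0],30],[[0,0,0],[0,0,0],30],[[0,0,0],[0,0,0],30],[[0,0,0],[0,0,0],30]])

```text
time: 13.8
tool_pos: [0.5126, 0.2128, 0.2286]
tcp_rot: [0.178, 2.471, -0.061]
wrist_force: [-5.8, 1.5, 5.1]
width: 0.407
grip_force: 21.3
```

Request:
step_arm(targets=[[[0,0,0],[0,0,0],30],[[0,0,0],[0,0,0],30],[[0,0,0],[0,0,0],30],[[0,0,0],[0,0,0],30],[[0,0,0],[0,0,0],30]])

```text
time: 14.22
tool_pos: [0.5126, 0.2128, 0.2286]
tcp_rot: [0.178, 2.471, -0.061]
wrist_force: [-5.6, -0.3, 5.8]
width: 0.401
grip_force: 21.3
```

Request:
step_arm(targets=[[[0,0,0],[0,11,0.5],30],[[0,0,0],[0,11,1.5],30],[[0,0,0],[0,11,3],30],[[0,0,0],[0,11,4],30],[[0,0,0],[0,11,5.5],30]])

```text
time: 14.63
tool_pos: [0.5286, 0.2642, 0.2157]
tcp_rot: [0.181, 2.474, -0.067]
wrist_force: [-2.5, -6.2, 1.5]
width: 0.404
grip_force: 21.5
```

Request:
step_arm(targets=[[[0,0,0],[0,4,2.5],30],[[0,0,0],[0,3,2],30],[[0,0,0],[0,0,0],30],[[0,0,0],[0,0,0],30]])

```text
time: 14.97
tool_pos: [0.5325, 0.2711, 0.2115]
tcp_rot: [0.179, 2.474, -0.065]
wrist_force: [-0.0, -4.4, -3.2]
width: 0.402
grip_force: 21.5
```

Request:
step_arm(targets=[[[0,0,0],[0,2,1],30],[[0,0,0],[0,0,0],30],[[0,0,0],[0,0,0],30]])

```text
time: 15.22
tool_pos: [0.5332, 0.2729, 0.2109]
tcp_rot: [0.18, 2.474, -0.064]
wrist_force: [-1.8, -4.4, -2.0]
width: 0.4
grip_force: 21.5
```

Request:
step_arm(targets=[[[0,0,0],[0,0,0],80],[[0,0,0],[0,0,0],80],[[0,0,0],[0,0,0],80],[[0,0,0],[0,0,0],80],[[0,0,0],[0,0,0],80]])

```text
time: 15.63
tool_pos: [0.5345, 0.2748, 0.2127]
tcp_rot: [0.178, 2.471, -0.059]
wrist_force: [-0.2, -0.1, -0.9]
width: 0.939
grip_force: 0.0
```

Request:
step_arm(targets=[[[0,0,0],[0,0,-20],80],[[0,0,0],[0,0,-30],80],[[0,0,0],[0,0,-30],80],[[0,0,0],[0,0,-30],80],[[0,0,0],[0,0,0],80]])

```text
time: 16.05
tool_pos: [0.4671, 0.2861, 0.3049]
tcp_rot: [0.178, 2.466, -0.051]
wrist_force: [0.8, 1.3, 0.2]
width: 0.935
grip_force: 0.0
```

Run:
```python
from fit import *
u=[.6065,.199,-.141]
s=read_state(); print(s["time"],s["wrist_force"],s["joint_vel"].round(3))
out=[]
for c in("scene","wrist"):
    im=read_camera(c)[:,:,::-1].copy()
    hs=cv2.cvtColor(im,cv2.COLOR_BGR2HSV); m=(cv2.inRange(hs,(0,150,60),(5,255,255))|cv2.inRange(hs,(174,150,60),(180,255,255)))
    n,l,st,ce=cv2.connectedComponentsWithStats(m); 
    print(c,[(ce[i].round(1),st[i][4]) for i in range(1,n) if st[i][4]>15][:2],[proj(c,T(u,[knob(a)])).round(1).tolist() for a in(.4,.5,.6)])
    out.append(im)
cv2.imwrite("pics/b2.png",np.hstack([cv2.resize(out[0][190:390,200:500],(480,320)),cv2.resize(out[1],(320,320))]))
```

```text
16.05 [0.75662741 1.32842825 0.19072975] [-0.026  0.054  0.017 -0.039 -0.078  0.027]
scene [(array([422. , 227.5]), np.int32(86)), (array([398.1, 389.7]), np.int32(107))] [[[413.8, 226.4]], [[417.4, 227.4]], [[420.8, 228.7]]]
wrist [(array([307.7, 233.1]), np.int32(2438)), (array([162.1, 304. ]), np.int32(27))] [[[275.5, 238.6]], [[292.7, 235.5]], [[308.5, 232.0]]]
```

View pics/b2.png

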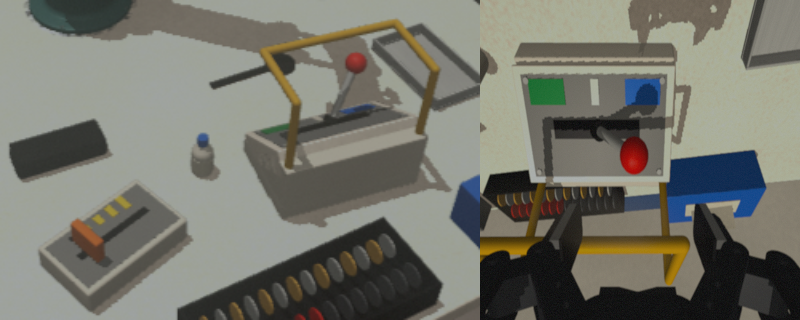

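The lever reads about 0.6 rad with the ball on the blue side. The orange grip is at the dim end and the bystanders look where they were. The gripper is clear, so I'm handing in.

```bash
python3 -c "
from workcell import *
print(finish_job())"
```

```text
the job is handed in; nothing more can be done
None
```

I slid the dimmer to its dim stop, held the lever at centre-off for about 2.6 s, then threw it to about 0.6 rad on the blue (battery) side, let go, and handed the job in at about 16 s; no verdict was returned.

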